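# Click a fresh refill into the insect lamp

### The job

Put the fresh refill into the insect lamp on the bench: take the slim of the two white refills, set it foot down into the round socket on top of the grey lamp and push it down past the sprung balls until it clicks fully home, its skirt level with the lamp's top. Let go of it, and leave the wide refill standing where it is.

Things in the scene. Friction and masses are not known exactly. Their poses are not given: they have to be found in the camera images.
- refill: Slim refill: white plastic, round about z (up), standing loose on the bench, about 80 g, 76 mm high. From below: foot 30 mm wide flaring over 6 mm to a 40 mm wide bulge (6 to 18 mm up), tapering to a 30 mm neck (23 to 36 mm up), skirt disc 48 mm wide (36 to 42 mm up), stem to hold it by, 24 mm wide (42 to 76 mm up). Origin: centre of its underside.
- wide_refill: Wide refill for another lamp: same shape, height and 24 mm stem as the slim one, but its bulge is 62 mm and its skirt 70 mm wide, too wide for this socket. Stands loose and upright on the bench. Origin: centre of its underside.
- lamp: Insect lamp: grey plastic box fixed to the bench, 110 mm (x) by 260 mm (y), flat top 50 mm up. Origin: on the bench under the socket's axis, 50 mm from the box's -y end; z up. A caged light, 72 mm wide, top 122 mm up, stands 160 mm from the origin towards +y; a small black knob, top 68 mm up, 100 mm towards +y and 30 mm towards -x.
- socket (a point): Centre of the socket's floor, 8 mm above the bench, z up. Round well 42 mm deep, 46 mm wide, top 10 mm flared to 66 mm. Three sprung 12 mm steel balls stand evenly out of its wall, 25 mm above the floor, tips 14 mm from its axis: the refill, still held, stops on them some 25 mm too high (let go there it tips over); pressed straight down with about 15 N it snaps past them and stays. Home: underside on the floor, skirt's top level with the lamp's.
Things that resemble listed ones, but are neither listed nor needed, are in the scene too. What is shaped like the refill but turquoise or yellow is not meant.

How it is judged:
At the end, for the whole second after the job is handed in: The slim refill is down in the lamp's socket, its underside within 4 mm of the well's floor, within 10 mm of the socket's axis, foot down and upright within 10 degrees, released and at rest (z of refill in the frame of socket between -0.004 and 0.004 m and horizontal distance between refill and socket below 0.01 m and angle between refill's own z axis and vertical below 0.17 rad and linear speed of refill below 0.02 m/s); the robot touches nothing.
It fails at once if the wide refill is moved by more than 40 mm (distance of wide_refill from where it was at the start of the episode above 0.04 m).
It fails at once if the wide refill is knocked over (angle between wide_refill's own z axis and vertical above 0.6 rad).
It also fails if it takes over 35 s, if anything falls off the work surface, if the arm or the gripper's body presses on something with over 40 N, if the wrist force passes 120 N, or if a joint passes its speed limit or range.

### The arm

A 7-joint arm with a two-finger parallel gripper is mounted at the origin on the work surface. World frame = base frame: x ahead of the robot, y to its left, z up, the work surface at z = 0. Lengths are in m, angles in rad, forces in N, time in s.
With the tool pointing down it reaches from about 0.425 to 0.875 m from the base axis. Payload 9.9 kg.
Tool frame: the origin (TCP) lies midway between the tips of the shut fingers; the grasp point (between the pads) lies 19 mm behind it; z points along the fingers, y is the line along which they close (so a half turn about z gives the same grasp; the last joint's range is limited). The gripper opens to 85 mm and grips with 20 to 120 N. Pads are 22 mm wide; open, the fingers measure 114 mm over their backs; the gripper's body (76 mm by 85 mm) begins 54 mm behind the grasp point. The pads swing forward as they close: fully open they stand 13 mm farther back than shut.
Start: joints at [1.111, 0.576, 0.025, 1.437, -0.015, 1.129, -0.057], TCP at [0.248, -0.628, 0.231] pointing down, gripper open.
Joint ranges: [-2.76, 2.76], [-0.34, 2.15], [-1.52, 1.57], [0.19, 2.46], [-1.09, 4.23], [0.17, 1.99], [-2.82, 2.82]. Speed limits (rad/s): [2.22, 2.22, 3.01, 3.01, 3.14, 3.14, 3.14].

### API

Orientations are given as a unit quaternion [w, x, y, z].
In Python, from bench import telemetry, vision, bot gives the robot as it stands.
- The arm moves only by the tool jog_arm, never from a script. Its argument "moves" is a list of rows, each a list of 7 numbers: the finger opening in cm, from 0 to 8.54, then the shift along the world's x, y, z in cm, then the turn, a rotation vector about the world's x, y, z in degrees. A call has 1 to 8 rows; each row is the pose to reach, as a shift and turn from the pose commanded when the call began; what a row does not reach only later rows make up. A row lasts 1/12 s, in which the tool goes at most 41.7 mm and 7.16 degrees, less where a joint would pass 70% of its speed; a pose out of reach is approached as far as the arm can. A call with a gripper value outside its range is refused whole. The fingers move at their own pace and stop on an object; the grip force is fixed at half the most. Time passes only in rows, so rows that repeat a pose let the fingers close. It gives the time, the measured TCP pose, the force, the opening and the grip force at its end, in the units of the state.
- telemetry.state(): the state, without advancing time (a new reading comes with each control period).
- vision.camera(name): name is "scene" or "side" or "wrist"; returns a dict with "image" (480x640x3 uint8, red, green, blue), "fx", "fy", "cx", "cy" (pixels), "xyz" and "orientation" of the camera in the world; the wrist camera has in their place "T_tool_cam" (4x4, takes a point from camera to tool coordinates, whose origin is the TCP and whose axes are the flange's). Camera axes: x right, y up, looking along -z (the intrinsics and any distortion apply to the point x, -y, -z); pixel columns grow to the right and rows downward; lengths in m; the calibration is good to about 2 mm. A picture is of the moment at which its call begins: read the wrist's pose just before it. There is no depth.
- bot.hand_in(): hands the job in; it is judged then, once.
The state is a dict: "time": time; "qpos": joint angles; "joint_vel": joint speeds; "joint_torque": joint torques, N m; "position": TCP position; "eef_rot": TCP orientation; "ft_force": force on the tool from outside, world axes, zero at the start; "moment": the same for the moment, N m; "grip_width": opening from 0.0 (shut) to 1.0 (fully open); "gripper_force": force on a finger pad.
Only numpy, scipy, OpenCV 4.12 (cv2) and the standard library are available. Lean on these libraries where they do the work, as an engineer would, in place of code of your own. Each camera call takes 0.05 s, during which the arm holds its last target. There are 200 camera calls.

## Working session

There is one attempt and no reset: what is moved stays moved. The work goes in short steps, Python scripts to look and compute and a tool call to move; the robot and the scene stay as the last step left them, time stands still between calls to the robot, and variables do not carry over. Pictures are saved under pics/ and viewed, at most 10 in all, crops included, and the job is handed in when it is done.

Besides the shell and the picture viewer there is one more tool, called after "Request:" as name([rows], argument=value, ...), one row to a line, values as JSON. jog_arm: Moves the arm, as the interface text tells. Its arguments: {"type":"object","properties":{"moves":{"type":"array"}},"required":["moves"]}

```bash
mkdir -p pics; cat > h.py <<'E'
import numpy as np, cv2, pickle
from scipy.spatial.transform import Rotation as R
def q(o): return R.from_quat([o[1],o[2],o[3],o[0]])
def campose(c,st=None):
    if 'T_tool_cam' in c:
        T=np.array(c['T_tool_cam']); Rt=q(st['eef_rot']).as_matrix()
        return Rt@T[:3,:3], Rt@T[:3,3]+np.array(st['position'])
    return q(c['orientation']).as_matrix(), np.array(c['xyz'])
def ray(c,u,v,z,st=None):
    M,p=campose(c,st)
    d=M@np.array([(u-c['cx'])/c['fx'],-(v-c['cy'])/c['fy'],-1])
    return p+d*(z-p[2])/d[2]
def proj(c,P,st=None):
    M,p=campose(c,st); x=M.T@(np.array(P)-p)
    return c['cx']-c['fx']*x[0]/x[2], c['cy']+c['fy']*x[1]/x[2]
def take(name,fn):
    from bench import telemetry, vision
    st=telemetry.state(); c=vision.camera(name)
    pickle.dump((c,st),open(fn+'.pkl','wb')); cv2.imwrite('pics/'+fn+'.png',c['image'][:,:,::-1]); return c,st
E
python3 - <<'E'
from h import *
for n in ['scene','side','wrist']:
    c,s=take(n,n+'0'); M,p=campose(c,s); print(n,{k:c[k] for k in c if k!='image'},p.round(3),(-M[:,2]).round(2))
print(s)
E
```

```text
scene {'fx': 446.7043360013225, 'fy': 446.7043360013225, 'cx': 317.7350409874362, 'cy': 240.26288544886214, 'xyz': array([1.01910277, 0.06809249, 0.58683612]), 'orientation': array([0.57007767, 0.21863826, 0.29696946, 0.73417839])} [1.019 0.068 0.587] [-0.66 -0.19 -0.73]
side {'fx': 497.737147346248, 'fy': 497.737147346248, 'cx': 314.06226668840736, 'cy': 244.50304617350952, 'xyz': array([ 0.14706774, -0.53987137,  0.57409741]), 'orientation': array([ 0.84611533,  0.39845325, -0.1448588 , -0.32301668])} [ 0.147 -0.54   0.574] [ 0.5   0.58 -0.64]
wrist {'fx': 347.74433369933854, 'fy': 347.74433369933854, 'cx': 319.052753350094, 'cy': 238.8837829691293, 'T_tool_cam': array([[ 3.28705473e-04,  9.56792504e-01,  2.90771382e-01,
         7.32344967e-02],
       [ 9.99999810e-01, -1.63144821e-04, -5.93626747e-04,
         2.18056352e-04],
       [-5.20539777e-04,  2.90771522e-01, -9.56792376e-01,
        -1.40769514e-01],
       [ 0.00000000e+00,  0.00000000e+00,  0.00000000e+00,
         1.00000000e+00]])} [ 0.316 -0.601  0.371] [-0.27 -0.11 -0.96]
{'time': 0.1, 'qpos': array([ 1.11123188,  0.57645057,  0.02484144,  1.43782943, -0.01497291,
        1.12900447, -0.05653227]), 'joint_vel': array([-0.0004397 , -0.001798  , -0.00011481, -0.00251553, -0.0010934 ,
       -0.0015933 , -0.00145226]), 'joint_torque': array([ 6.18900041e-03, -7.67303967e+01,  2.25792468e+00, -2.86606836e+01,
        1.58876303e-02,  8.62754096e-03,  1.21553123e-05]), 'position': array([ 0.24756478, -0.62752112,  0.23052515]), 'eef_rot': array([-7.29635219e-04,  9.82400154e-01,  1.86786961e-01, -1.88844969e-04]), 'ft_force': array([ 0.64011937, -0.0984915 , -0.50895338]), 'moment': array([ 0.01562306,  0.06384929, -0.04426964]), 'gripper_force': 0.0, 'grip_width': 1.0018682927885545}
```

View pics/scene0.png

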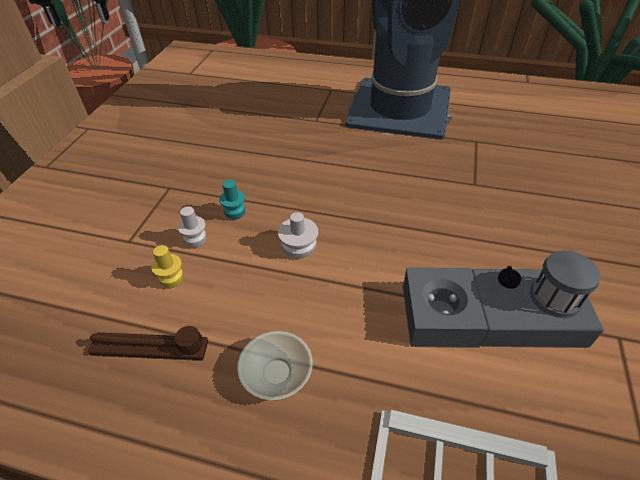

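View pics/side0.png

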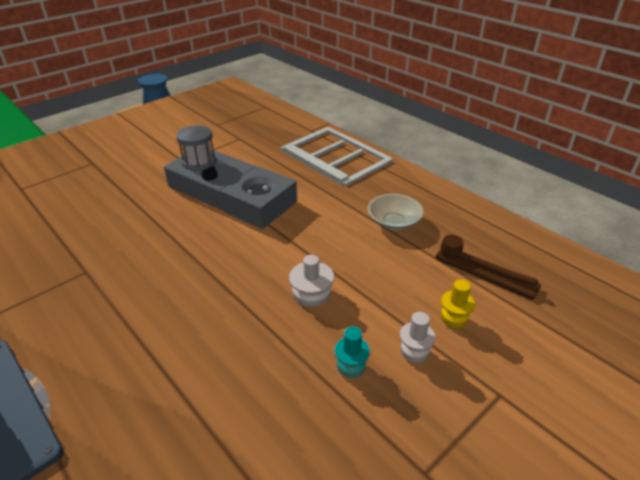

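Scene view: there are two white refills, one at (192,228) with a small skirt and one at (298,235) with a broad skirt. The coloured lookalikes are turquoise at (232,200) and yellow at (167,267). The slim one is at (192,228), which is (417,338) in the side view. The socket is at scene (443,297), side (257,186). I'll confirm in an enlarged crop.

```bash
python3 - <<'E'
from h import *
s=cv2.imread('pics/scene0.png'); d=cv2.imread('pics/side0.png')
def cr(i,u,v,w,h): return cv2.resize(i[v:v+h,u:u+w],(400,300),interpolation=cv2.INTER_CUBIC)
# scale 4 / 4 / 4 / 4
o=np.vstack([np.hstack([cr(s,150,180,100,75),cr(s,395,260,100,75)]),np.hstack([cr(d,370,300,100,75),cr(d,210,150,100,75)])])
cv2.imwrite('pics/crop1.png',o)
E
```

```text
(no output)
```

View pics/crop1.png

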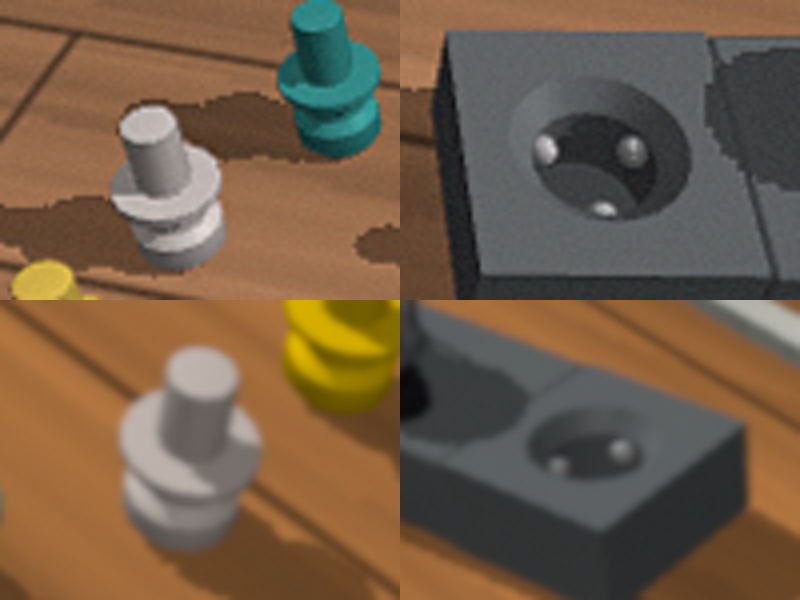

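Upper left: a white refill with a skirt barely twice its stem, so it is the slim one. Its stem top is at scene (187.5,211) and side (420.7,318). The socket rim is at scene (445,297) and side (256,186), with three balls visible inside.

```bash
python3 - <<'E'
from h import *
c,s=pickle.load(open('scene0.pkl','rb')); d,_=pickle.load(open('side0.pkl','rb')); w,s=pickle.load(open('wrist0.pkl','rb'))
def both(n,a,b,z):
    print(n,ray(c,*a,z).round(4),ray(d,*b,z).round(4))
both('slim top',(187.5,211.2),(420.7,318.3),.076)
both('slim skirt',(191.6,226),(417.5,335.5),.042)
both('socket',(445,297.2),(256.2,185.8),.05)
both('wide top',(297,218),(311,262),.076)
both('turq top',(230,184),(353,334),.076)
both('yellow top',(162,250),(461,286),.076)
a=ray(c,406.5,268,.05);b=ray(c,415,328.5,.05);print(a,b,np.linalg.norm(a-b))
print(ray(c,484,268,.05))
print(R.from_matrix(q(s['eef_rot']).as_matrix()).as_matrix().round(3))
t=ray(c,187.5,211.2,.076); print(proj(w,t,s))
E
```

```text
slim top [ 0.5435 -0.2934  0.076 ] [ 0.5413 -0.2973  0.076 ]
slim skirt [ 0.5448 -0.2935  0.042 ] [ 0.5406 -0.2978  0.042 ]
socket [0.599  0.1406 0.05  ] [0.5926 0.1419 0.05  ]
wide top [ 0.5156 -0.109   0.076 ] [ 0.5074 -0.1159  0.076 ]
turq top [ 0.4599 -0.2509  0.076 ] [ 0.4561 -0.2564  0.076 ]
yellow top [ 0.634  -0.2925  0.076 ] [ 0.6309 -0.2967  0.076 ]
[0.55701802 0.07929086 0.05      ] [0.66295088 0.10403584 0.05      ] 0.10878458615283314
[0.52833627 0.1951363  0.05      ]
[[ 0.93   0.367 -0.001]
 [ 0.367 -0.93   0.001]
 [-0.    -0.002 -1.   ]]
(np.float64(-54.52899782457615), np.float64(-493.89018727766955))
```

Request:
jog_arm([
  [6.5, 4, 4.5, 0, 0, 0, -4],
  [6.5, 7, 8, 0, 0, 0, -8],
  [6.5, 9.7, 11, 0, 0, 0, -12],
  [6.5, 12.4, 14, 0, 0, 0, -16],
  [6.5, 15, 17, 0, 0, 0, -20],
  [6.5, 17.6, 20, 0, 0, 0, -25],
  [6.5, 20.3, 23, 0, 0, 0, -30],
  [6.5, 23, 26, 0, 0, 0, -35],
])

```text
time: 0.82
position: [0.4694, -0.3764, 0.2312]
eef_rot: [-0.0, 0.993, -0.119, -0.0]
ft_force: [1.3, -1.0, -0.7]
grip_width: 0.76
gripper_force: 0.0
```

```bash
python3 - <<'E'
from bench import telemetry
s=telemetry.state(); print(s['time'],s['position'],s['eef_rot'],s['qpos'].round(2))
E
```

```text
0.8167 [ 0.46943817 -0.37636507  0.23123202] [-8.30100832e-05  9.92842439e-01 -1.19431490e-01 -6.75253334e-05] [ 0.5   0.47  0.16  1.64 -0.08  1.03 -1.13]
```

Request:
jog_arm([
  [6.5, 2.5, 2.8, 0, 0, 0, 0],
  [6.5, 5, 5.6, -1, 0, 0, 0],
  [6.5, 6.4, 7.2, -3, 0, 0, 0],
  [6.5, 6.4, 7.2, -3, 0, 0, 0],
  [6.5, 6.4, 7.2, -3, 0, 0, 0],
])

```text
time: 1.23
position: [0.5328, -0.3042, 0.1998]
eef_rot: [-0.001, 0.993, -0.116, -0.001]
ft_force: [-0.1, -0.3, 0.1]
grip_width: 0.758
gripper_force: 0.0
```

```bash
python3 - <<'E'
from h import *
w,s=take('wrist','wrist1'); print(s['position'],s['eef_rot'])
for z in (0,.042,.076): print(proj(w,[.542,-.295,z],s))
E
```

```text
[ 0.53277667 -0.30422561  0.19984821] [-6.21329260e-04  9.93291741e-01 -1.15625887e-01 -1.33600637e-03]
(np.float64(307.1832248328342), np.float64(202.92767398150548))
(np.float64(305.60588785780214), np.float64(212.23073572295095))
(np.float64(303.9884493459151), np.float64(221.77031450494962))
```

View pics/wrist1.png

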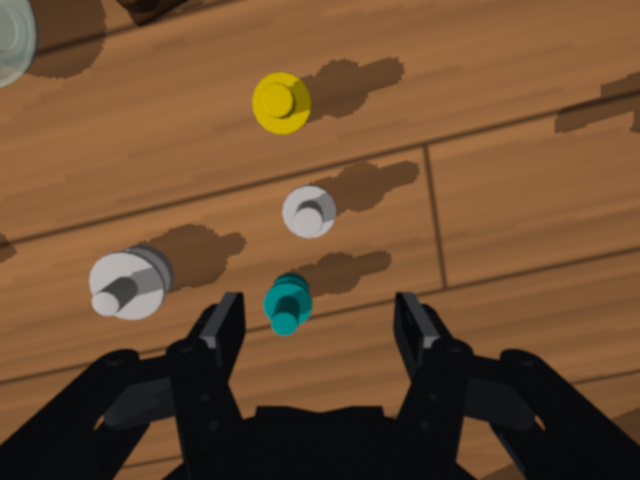

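Wrist view: the slim refill has its skirt centre at (309,212) and stem top at about (308,219). That is 3 px from the prediction. Turquoise is at (286,305), yellow at (281,103), and the wide refill at (128,286).

```bash
python3 - <<'E'
from h import *
w,s=pickle.load(open('wrist1.pkl','rb'))
im=w['image'].astype(int); g=im.min(2)
m=(g>110); m[:, :270]=0; m[:,345:]=0; m[:170]=0; m[250:]=0
n,l,st,ce=cv2.connectedComponentsWithStats(m.astype(np.uint8)); i=1+st[1:,4].argmax(); print(st[i],ce[i])
print(ray(w,*ce[i],.045,s),ray(w,309,212,.042,s),ray(w,308,219,.076,s),s['position'])
E
```

```text
[ 282  186   53   53 1962] [307.53771662 212.39245668]
[ 0.54210463 -0.29686901  0.045     ] [ 0.54151826 -0.29794632  0.042     ] [ 0.5434461  -0.29859123  0.076     ] [ 0.53277667 -0.30422561  0.19984821]
```

Request:
jog_arm([
  [6.5, 0, -0.1, -3, 0, 0, 0],
  [6.5, 0, -0.1, -6, 0, 0, 0],
  [6.5, 0, -0.1, -8, 0, 0, 0],
  [6.5, 0, -0.1, -8, 0, 0, 0],
  [6.5, 0, -0.1, -8, 0, 0, 0],
])

```text
time: 1.7
position: [0.5314, -0.3087, 0.1215]
eef_rot: [0.0, 0.993, -0.118, -0.001]
ft_force: [0.3, -0.3, 0.8]
grip_width: 0.762
gripper_force: 0.0
```

Request:
jog_arm([
  [6.5, 1.1, 1.2, 0, 0, 0, 0],
  [6.5, 1.1, 1.2, -1, 0, 0, 0],
  [6.5, 1.1, 1.2, -1, 0, 0, 0],
  [6.5, 1.1, 1.2, -1, 0, 0, 0],
])

```text
time: 2.03
position: [0.5431, -0.2959, 0.1117]
eef_rot: [0.0, 0.993, -0.117, 0.0]
ft_force: [-0.5, -0.1, 0.3]
grip_width: 0.763
gripper_force: 0.0
```

```bash
python3 - <<'E'
from h import *
w,s=take('wrist','wrist2'); print(s['position'],s['eef_rot'])
im=w['image'].astype(int); g=im.min(2)
for z in (.042,.076): print(proj(w,[.542,-.297,z],s))
E
```

```text
[ 0.54307092 -0.29592057  0.11174566] [ 2.72089109e-04  9.93084929e-01 -1.17397814e-01  5.20596570e-05]
(np.float64(319.7933600016838), np.float64(254.41643827603835))
(np.float64(319.9914117874371), np.float64(275.0861022780213))
```

View pics/wrist2.png

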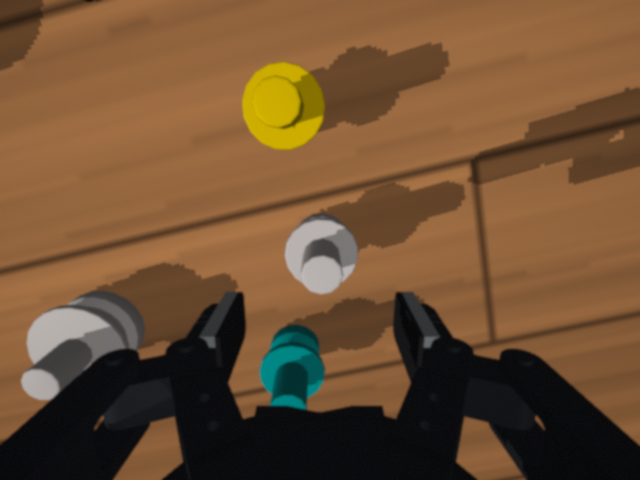

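The slim refill's skirt is at (321,253) and its stem top at (322,273). It is centred between the pads and matches the prediction, so I descend and grip.

Request:
jog_arm([
  [6.5, 0, -0.1, -2.5, 0, 0, 0],
  [6.5, 0, -0.1, -5, 0, 0, 0],
  [6.5, 0, -0.1, -6.5, 0, 0, 0],
  [6.5, 0, -0.1, -6.5, 0, 0, 0],
  [2, 0, -0.1, -6.5, 0, 0, 0],
  [1, 0, -0.1, -6.5, 0, 0, 0],
  [1, 0, -0.1, -6.5, 0, 0, 0],
  [1, 0, -0.1, -6.5, 0, 0, 0],
])

```text
time: 2.75
position: [0.5443, -0.2969, 0.0479]
eef_rot: [0.0, 0.993, -0.117, 0.001]
ft_force: [-0.0, 0.5, 4.6]
grip_width: 0.259
gripper_force: 58.4
```

Request:
jog_arm([
  [1, 0, 0, 0, 0, 0, 0],
  [1, 0, 0, 0, 0, 0, 0],
  [1, 0, 0, 0, 0, 0, 0],
  [1, 0, 0, 0, 0, 0, 0],
])

```text
time: 3.08
position: [0.5443, -0.2968, 0.0479]
eef_rot: [0.0, 0.993, -0.117, 0.001]
ft_force: [-0.9, 0.2, 6.6]
grip_width: 0.259
gripper_force: 58.5
```

Request:
jog_arm([
  [1, 0, 0, 3, 0, 0, 0],
  [1, 0, 0, 6.5, 0, 0, 0],
  [1, 0, 0, 10, 0, 0, 0],
  [1, 0.5, 2, 12, 0, 0, 0],
  [1, 1, 5.5, 12, 0, 0, 0],
  [1, 1.5, 9, 12, 0, 0, 0],
  [1, 2, 12.5, 12, 0, 0, 0],
  [1, 2.5, 16, 12, 0, 0, 0],
])

```text
time: 3.75
position: [0.5686, -0.1346, 0.1672]
eef_rot: [-0.0, 0.993, -0.117, 0.001]
ft_force: [1.0, -0.2, -1.3]
grip_width: 0.261
gripper_force: 59.0
```

Request:
jog_arm([
  [1, 0.5, 3.5, 0, 0, 0, 0],
  [1, 1, 7, 0, 0, 0, 0],
  [1, 1.5, 10.5, 0, 0, 0, 0],
  [1, 2, 14, 0, 0, 0, 0],
  [1, 2.3, 16, 0, 0, 0, 0],
  [1, 2.5, 17, 0, 0, 0, 0],
  [1, 2.5, 17, 0, 0, 0, 0],
  [1, 2.5, 17, 0, 0, 0, 0],
])

```text
time: 4.42
position: [0.5934, 0.0327, 0.1665]
eef_rot: [0.0, 0.993, -0.117, 0.0]
ft_force: [0.3, -0.2, -0.9]
grip_width: 0.262
gripper_force: 59.0
```

```bash
python3 - <<'E'
from h import *
w,s=take('wrist','wrist3'); print(s['position'],s['eef_rot'],s['qpos'].round(2))
print(proj(w,[.599,.1406,.05],s),proj(w,[.5926,.1419,.05],s))
E
```

```text
[0.59344306 0.03274682 0.16653197] [ 4.25080227e-04  9.93089591e-01 -1.17357823e-01  1.60231971e-04] [-0.23  0.52  0.14  1.75 -0.09  0.88 -1.85]
(np.float64(182.70748372287542), np.float64(257.409632646758)) (np.float64(183.93111593180117), np.float64(265.17962559974967))
```

View pics/wrist3.png

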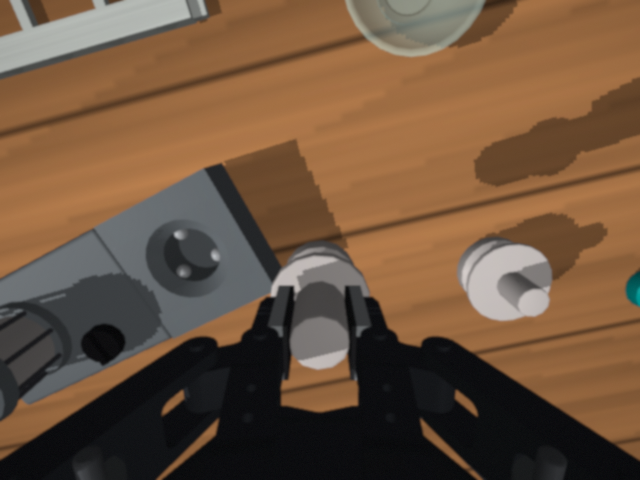

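Held refill at (320,300) looks upright. The socket rim is centred near (187,258). I'll enlarge it.

```bash
python3 - <<'E'
from h import *
i=cv2.imread('pics/wrist3.png')
a=cv2.resize(i[200:320,120:260],(560,480),interpolation=cv2.INTER_CUBIC)
cv2.imwrite('pics/crop2.png',cv2.convertScaleAbs(a,alpha=1.6,beta=10))
E
```

```text
(no output)
```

View pics/crop2.png

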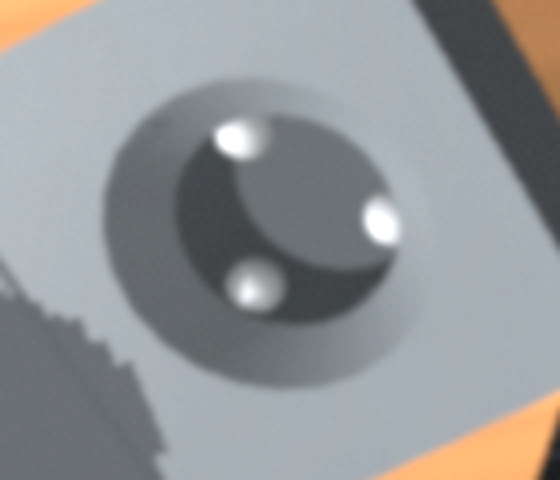

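The flared rim spans x 103–433 and y 77–390 in the crop, which puts its centre at full-image (187,258.4). The inner edge is centred near (192,254.5). Three balls are visible.

```bash
python3 - <<'E'
from h import *
w,s=pickle.load(open('wrist3.pkl','rb'))
print(ray(w,187,258.4,.05,s),ray(w,192,254.5,.04,s))
# model overlay check
i=cv2.imread('pics/wrist3.png')
t=np.linspace(0,2*np.pi,60)
for P in ([.597,.138],[.5985,.140]):
  for r,z in ((.033,.05),(.023,.04)):
    pp=np.array([proj(w,[P[0]+r*np.cos(a),P[1]+r*np.sin(a),z],s) for a in t]); m=(pp.min(0)-[120,200])*4; M=(pp.max(0)-[120,200])*4; print(P,r,m.round(),M.round())
# held refill: skirt top at tcp z -? 
T=s['position']
for dx in(0,):
  for r,z in ((.024,T[2]-.0479+.042),(.024,T[2]-.0479+.036),(.012,T[2]-.0479+.076),(.020,T[2]-.0479+.006)):
    pp=np.array([proj(w,[T[0]+r*np.cos(a),T[1]+r*np.sin(a),z],s) for a in t]); print('held',r,pp.min(0).round(1),pp.max(0).round(1))
E
python3 - <<'E'
import cv2
i=cv2.imread('pics/wrist3.png')
cv2.imwrite('pics/crop3.png',cv2.resize(i[230:380,250:390],(560,600),interpolation=cv2.INTER_CUBIC))
E
```

```text
[0.59743097 0.1376043  0.05      ] [0.59706134 0.13726226 0.04      ]
[0.597, 0.138] 0.033 [97. 73.] [435. 388.]
[0.597, 0.138] 0.023 [171. 110.] [398. 323.]
[0.5985, 0.14] 0.033 [85. 67.] [423. 384.]
[0.5985, 0.14] 0.023 [159. 105.] [386. 319.]
held 0.024 [265.8 249.6] [369.  343.4]
held 0.024 [267.6 245.5] [367.3 336.5]
held 0.012 [284.8 311.2] [349.5 367.6]
held 0.02 [282.2 235.5] [353.1 301.6]
```

View pics/crop3.png

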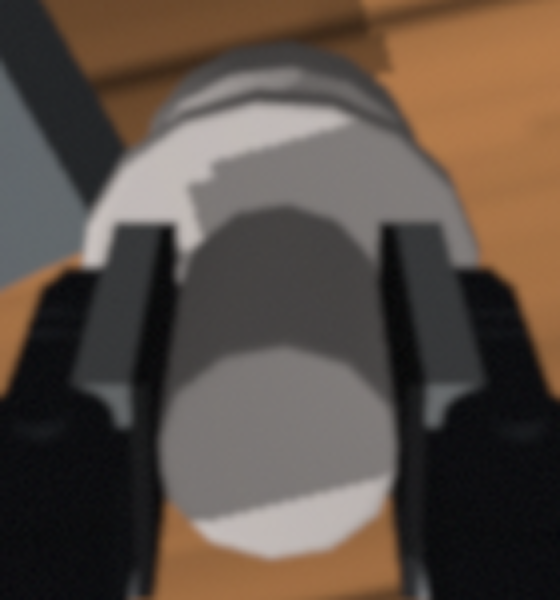

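Request:
jog_arm([
  [1, 0.2, 3.5, 0, 0, 0, 0],
  [1, 0.4, 7, 0, 0, 0, 0],
  [1, 0.5, 9.5, 0, 0, 0, 0],
  [1, 0.5, 10.6, 0, 0, 0, 0],
  [1, 0.5, 10.6, -1, 0, 0, 0],
  [1, 0.5, 10.6, -3, 0, 0, 0],
  [1, 0.5, 10.6, -5, 0, 0, 0],
  [1, 0.5, 10.6, -5.5, 0, 0, 0],
])

```text
time: 5.13
position: [0.597, 0.136, 0.1083]
eef_rot: [0.002, 0.993, -0.119, -0.002]
ft_force: [-1.0, 0.8, -1.1]
grip_width: 0.26
gripper_force: 59.0
```

Request:
jog_arm([
  [1, 0, 0, 0, 0, 0, 0],
  [1, 0, 0, 0, 0, 0, 0],
])

```text
time: 5.3
position: [0.5988, 0.1378, 0.1115]
eef_rot: [0.0, 0.993, -0.118, -0.0]
ft_force: [-0.3, 0.6, -1.1]
grip_width: 0.263
gripper_force: 59.0
```

```bash
python3 - <<'E'
from h import *
a,s=take('scene','scene4'); b,s=take('side','side4'); print(s['position'])
def cr(i,u,v): return cv2.resize(i['image'][v:v+150,u:u+100,::-1],(400,600),interpolation=cv2.INTER_CUBIC)
cv2.imwrite('pics/crop4.png',np.hstack([cr(a,395,190),cr(b,210,100)]))
E
```

```text
[0.59918496 0.13845434 0.11212124]
```

View pics/crop4.png

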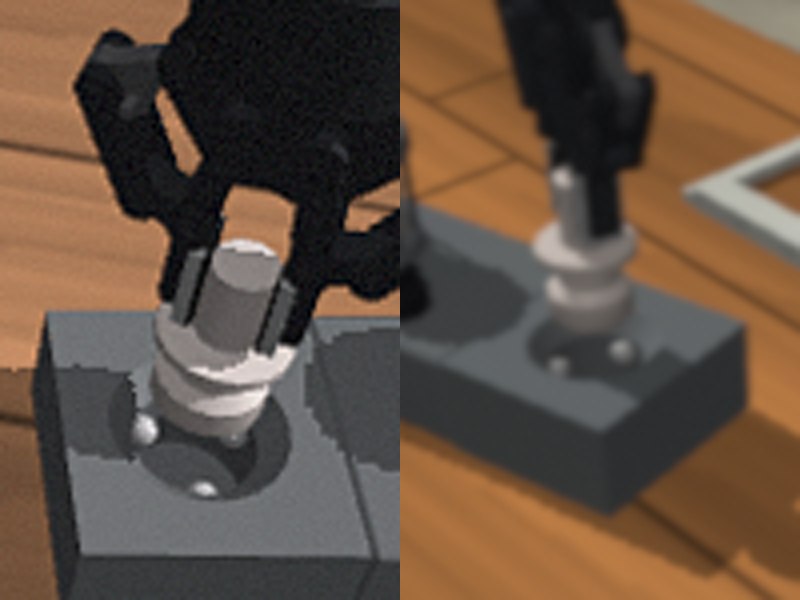

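Both views show the refill held upright, just above the socket and in line with it. I descend onto the balls.

Request:
jog_arm([
  [1, 0, 0, -0.8, 0, 0, 0],
  [1, 0, 0, -1.6, 0, 0, 0],
  [1, 0, 0, -2.2, 0, 0, 0],
  [1, 0, 0, -2.6, 0, 0, 0],
  [1, 0, 0, -2.6, 0, 0, 0],
  [1, 0, 0, -2.6, 0, 0, 0],
])

```text
time: 5.9
position: [0.5985, 0.1397, 0.085]
eef_rot: [0.0, 0.993, -0.117, -0.0]
ft_force: [1.0, -0.6, -0.4]
grip_width: 0.259
gripper_force: 59.2
```

Request:
jog_arm([
  [1, 0, 0, -0.3, 0, 0, 0],
  [1, 0, 0, -0.6, 0, 0, 0],
  [1, 0, 0, -0.8, 0, 0, 0],
  [1, 0, 0, -1, 0, 0, 0],
  [1, 0, 0, -1, 0, 0, 0],
])

```text
time: 6.32
position: [0.5989, 0.1407, 0.076]
eef_rot: [-0.001, 0.993, -0.117, 0.001]
ft_force: [-1.0, 1.6, 3.2]
grip_width: 0.26
gripper_force: 59.7
```

Request:
jog_arm([
  [1, 0, 0, -0.3, 0, 0, 0],
  [1, 0, 0, -0.6, 0, 0, 0],
  [1, 0, 0, -0.9, 0, 0, 0],
  [1, 0, 0, -1.2, 0, 0, 0],
  [1, 0, 0, -1.2, 0, 0, 0],
])

```text
time: 6.73
position: [0.5975, 0.1406, 0.0624]
eef_rot: [-0.0, 0.993, -0.117, -0.001]
ft_force: [-1.7, 3.4, -7.2]
grip_width: 0.263
gripper_force: 59.1
```

Request:
jog_arm([
  [1, 0, 0, -0.2, 0, 0, 0],
  [1, 0, 0, -0.4, 0, 0, 0],
  [1, 0, 0, -0.6, 0, 0, 0],
  [1, 0, 0, -0.7, 0, 0, 0],
  [1, 0, 0, -0.7, 0, 0, 0],
])

```text
time: 7.15
position: [0.599, 0.1392, 0.0559]
eef_rot: [0.0, 0.993, -0.118, 0.0]
ft_force: [2.9, -0.2, -4.0]
grip_width: 0.259
gripper_force: 59.4
```

Request:
jog_arm([
  [1, 0, 0, -0.1, 0, 0, 0],
  [1, 0, 0, -0.2, 0, 0, 0],
  [1, 0, 0, -0.2, 0, 0, 0],
])

```text
time: 7.4
position: [0.5994, 0.1391, 0.0558]
eef_rot: [-0.0, 0.993, -0.118, 0.001]
ft_force: [-2.7, -3.3, 14.8]
grip_width: 0.26
gripper_force: 61.8
```

The refill is on the floor of the well: 14.8 N at the expected height, with no further travel. I release and lift.

Request:
jog_arm([
  [1, 0, 0, 0.1, 0, 0, 0],
  [3, 0, 0, 0.1, 0, 0, 0],
  [4.5, 0, 0, 0.1, 0, 0, 0],
  [4.5, 0, 0, 0.1, 0, 0, 0],
  [4.5, 0, 0, 0.1, 0, 0, 0],
  [4.5, 0, 0, 0.1, 0, 0, 0],
])

```text
time: 7.9
position: [0.5984, 0.1399, 0.0551]
eef_rot: [0.0, 0.993, -0.117, -0.0]
ft_force: [-0.4, 0.4, -0.3]
grip_width: 0.529
gripper_force: 0.0
```

Request:
jog_arm([
  [4.5, 0, 0, 1.5, 0, 0, 0],
  [4.5, 0, 0, 4, 0, 0, 0],
  [4.5, 0, 0, 7, 0, 0, 0],
  [4.5, 0, 0, 10, 0, 0, 0],
  [4.5, 0, 0, 13, 0, 0, 0],
  [4.5, 0, 0, 14, 0, 0, 0],
  [4.5, 0, 0, 14, 0, 0, 0],
])

```text
time: 8.48
position: [0.6001, 0.1401, 0.1984]
eef_rot: [-0.001, 0.993, -0.117, 0.002]
ft_force: [-0.1, 0.2, 1.1]
grip_width: 0.526
gripper_force: 0.0
```

```bash
python3 - <<'E'
from h import *
a,s=take('scene','scene5'); b,s=take('side','side5'); print(s['position'],s['ft_force'])
for c,n in((a,'s'),(b,'d')): print([np.round(proj(c,[.598,.139,z]),1) for z in (.05,.084)])
def cr(i,u,v): return cv2.resize(i['image'][v:v+150,u:u+100,::-1],(400,600),interpolation=cv2.INTER_CUBIC)
cv2.imwrite('pics/crop5.png',np.hstack([cr(a,395,190),cr(b,210,100)]))
E
```

```text
[0.59905088 0.14000895 0.19631136] [-0.00310507  0.14744374 -0.94199092]
[array([443.9, 296.4]), array([448.4, 282.1])]
[array([259.4, 185.4]), array([257.9, 170.1])]
```

View pics/crop5.png

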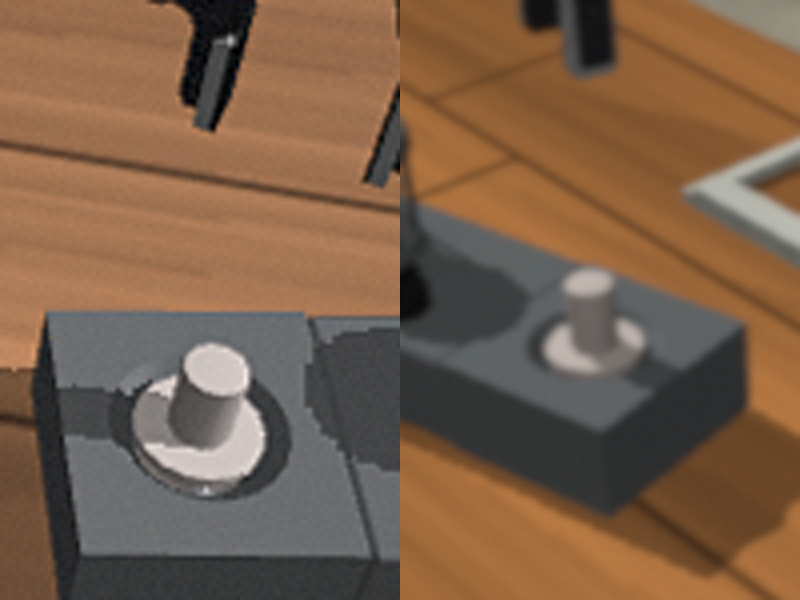

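The refill is seated. Its stem top is at scene (449,282) and side (257.5,170.3), within 0.6 px of the prediction for fully home and upright. The gripper is clear.

```bash
python3 -c "
from bench import bot
print(bot.hand_in())"
```

```text
the job is handed in; nothing more can be done
None
```

The slim refill is pushed fully home and upright in the lamp's socket, the gripper has let go and is clear, and I didn't touch the wide refill; I handed the job in, but no verdict was reported.

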